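# Flip the hot tile trivet with the turner

## Task

The white tile trivet is still hot, and its cork feet are damp: take the turner out of its wooden rest and use it to flip the trivet over onto its smooth face, so that it lies flat on the worktop near where it was with its feet up to dry. Neither the gripper nor the arm may touch the trivet, and the mug, the jar and the bowl must be left alone. Finally put the turner back in its rest as you found it, and let go.

Things in the scene. Friction and masses are not known exactly. Their poses are not given: they have to be found in the camera images.
- trivet: White tile 120x120x9 mm, about 0.2 kg, on four round cork feet 14 mm across, 10 mm tall, centred at x, y = +-48 mm: between the feet each side has an opening 82 mm wide, 10 mm high. Origin: centre of the plane of the feet's soles (on the worktop at the start); x, y along the sides, z from feet to smooth face (up at the start). Flipped, z points down and the origin is 19 mm up.
- turner: Offset turner, 0.2 kg. Octagonal wooden handle, 24 mm across flats, x = -63 to 65 mm (flats upright, level and at 45 deg: grip it from above or leaned 45 deg); thin neck drops (x = 65 to 97) to a flat steel blade x = 88 to 173, 60 wide, 3 thick, its underside parallel to the handle at z = -60. Origin on the handle axis; x to blade tip, y across, z up.
- turner_grip (a point): Point on the turner's handle axis at x = 30 mm of the turner: grip here, clear of the rest's fork.
- rest: Fixed wooden rest: board 8 mm thick, x = -72 to 188, y = +-38 mm, for the blade; forked post at x = -52 to -38: saddle 56 mm high, prongs to 90 mm, 32 mm apart, flared above 77. Origin on the worktop. Home: turner origin about 68 mm straight above this origin, axes parallel to the rest's (x to blade end, z up); it lifts straight up.
- mug: White and beige striped mug, 100 mm tall, loose bystander at the back. Origin: centre of its foot.
- jar: Glass jar with a metal lid, 71 mm wide and 110 mm tall, loose bystander at the back. Origin: centre of its foot.
- bowl: Small white bowl, 115 mm wide and 56 mm tall, loose bystander at the back. Origin: centre of its foot.

How it is judged:
On the way, in this order (a step that is already met when the one before it is completed fails the run):
1. the turner is lifted up out of its rest, clear of the fork (z of turner in the frame of rest above 0.11 m and contact force between turner and the fingers above 1 N), for 0.1 s.
2. the trivet lies turned over, feet up, on the worktop (angle between trivet's own z axis and vertical above 3 rad and height (world z) of trivet below 0.025 m), for 0.2 s.
At the end, for the whole second after the job is handed in: Trivet still, feet up, flat on its smooth face on the worktop (within 4 degrees), within 250 mm of its start; turner still in its rest, pointing the same way (0.2 rad): origin within 8 mm in height, 12 mm sideways, 25 mm back to 12 mm forward of its place, tilted under 0.12 rad (angle between trivet's own z axis and vertical above 3.07 rad and height (world z) of trivet between 0.015 and 0.023 m and distance of trivet from where it was at the start of the episode below 0.25 m and linear speed of each of trivet, turner below 0.01 m/s and z of turner in the frame of rest between 0.06 and 0.076 m and x of turner in the frame of rest between -0.025 and 0.012 m and y of turner in the frame of rest between -0.012 and 0.012 m and angle between turner's own z axis and vertical below 0.12 rad and angle between the x axis of turner and the x axis of rest, either way round below 0.2 rad and x of turner_grip in the frame of rest above 0.004 m); the robot touches nothing.
It fails at once if the gripper or the arm touches the hot trivet (contact force between any of the fingers, the arm and trivet above 0.5 N).
It fails at once if the mug, the jar or the bowl is displaced by more than 30 mm or tipped (distance of any of mug, jar, bowl from where it was at the start of the episode above 0.03 m or angle between any of mug, jar, bowl's own z axis and vertical above 0.4 rad).
It also fails if it takes over 58 s, if anything falls off the work surface, if the arm or the gripper's body presses on something with over 40 N, if the wrist force passes 120 N, or if a joint passes its speed limit or range.

## Robot

A 6-joint arm with a two-finger parallel gripper is mounted at the origin on the work surface; the furniture and walls round the work are solid. World frame = base frame: x ahead of the robot, y to its left, z up, the work surface at z = 0. Lengths are in m, angles in rad, forces in N, time in s.
With the tool pointing down it reaches from about 0.375 to 0.9 m from the base axis. Payload 3.1 kg.
Tool frame: the origin (TCP) lies midway between the tips of the shut fingers; the grasp point (between the pads) lies 19 mm behind it; z points along the fingers, y is the line along which they close (so a half turn about z gives the same grasp; the last joint's range is limited). The gripper opens to 87 mm and grips with 3 to 60 N. Pads are 19 mm wide; open, the fingers measure 117 mm over their backs; the gripper's body (75 mm by 190 mm) begins 51 mm behind the grasp point.
Start: joints at [1.012, 0.527, 1.433, -0, 1.181, -0.178], TCP at [0.232, 0.58, 0.223] pointing down, gripper open.
Joint ranges: [-3.08, 3.08], [-0.75, 2.2], [0.22, 2.44], [-1.43, 4.57], [0, 2.65], [-2.85, 2.85]. Speed limits (rad/s): [2.79, 2.79, 3.14, 3.14, 3.14, 3.14].

## Interface

Orientations are given as a unit quaternion [x, y, z, w].
In Python, from rig import status, imaging, order gives the robot as it stands.
- The arm moves only by the tool arm_command, never from a script. Its argument "deltas" is one flat list of numbers, 5 for each row, row after row: the opening, from -1 (shut) to 1 (fully open), so that 0 is half open, then the shift along the tool's x, y, z in m, then the turn about the tool's z in rad. In form: [gripper, tx, ty, tz, roll, gripper, tx, ty, tz, roll, ...]. A call has 1 to 12 rows; each row shifts and turns the commanded pose from where the row before left it, along the tool's axes as they then stand; what a row does not reach is not made up. A row lasts 1/8 s, in which the tool goes at most 62.5 mm and 10.7 degrees, less where a joint would pass 70% of its speed; a pose out of reach is approached as far as the arm can. A call with a gripper value outside its range is refused whole. The fingers move at their own pace and stop on an object; "newtons" is the grip in N (left out, the last holds). Time passes only in rows, so rows that do not move let the fingers close. It gives the time, the measured TCP pose, the force, the opening and the grip force at its end, in the units of the state.
- status.get_obs(): the state, without advancing time (a new reading comes with each control period).
- imaging.camera(name): name is "side" or "top"; returns (picture, depth): 480x640x3 uint8, red, green, blue; 480x640 float32, m along the optical axis (not along the pixel's ray), 0 where there is no reading.
- imaging.camera_params(name): a dict with "intrinsics" (3x3 intrinsics, pixels), "camera_from_world" (4x4, takes a point from world to camera coordinates). Camera axes: x right, y up, looking along -z (the intrinsics and any distortion apply to the point x, -y, -z); pixel columns grow to the right and rows downward; lengths in m; the calibration is good to about 2 mm. A picture is of the moment at which its call begins. camera_params takes no time and is no camera call.
- order.hand_in(): hands the job in; it is judged then, once.
The state is a dict: "time": time; "q": joint angles; "joint_velocities": joint speeds; "joint_torque": joint torques, N m; "position": TCP position; "tool_rot": TCP orientation; "ft_force": force on the tool from outside, world axes, zero at the start; "moment": the same for the moment, N m; "grip_width": finger opening in m; "grip_force": force on a finger pad.
Only numpy, scipy, OpenCV 4.12 (cv2) and the standard library are available. Lean on these libraries where they do the work, as an engineer would, in place of code of your own. Each camera call takes 0.05 s, during which the arm holds its last target. There are 200 camera calls.

## Working session

There is one attempt and no reset: what is moved stays moved. The work goes in short steps, Python scripts to look and compute and a tool call to move; the robot and the scene stay as the last step left them, time stands still between calls to the robot, and variables do not carry over. Pictures are saved under pics/ and viewed, at most 11 in all, crops included, and the job is handed in when it is done.

Besides the shell and the picture viewer there is one more tool, called after ">>>" as a command line: name --argument value ..., lists and objects as JSON in quotes. arm_command: Moves the arm, as the interface text tells. Its arguments: {"type":"object","properties":{"deltas":{"type":"array"},"newtons":{"type":"number"}},"required":["deltas"]}

```bash
ls; mkdir -p pics; cat > h.py <<'E'
import numpy as np,cv2
from rig import status,imaging,order
from scipy.spatial.transform import Rotation as R
def cam(n,save=None):
    p,d=imaging.camera(n)
    if save: cv2.imwrite(f'pics/{save}.png',p[:,:,::-1])
    return p,d
def pts(n,d):
    P=imaging.camera_params(n);K=np.array(P['intrinsics']);T=np.linalg.inv(np.array(P['camera_from_world']))
    v,u=np.mgrid[:480,:640]
    x=(u-K[0,2])/K[0,0]*d; y=(v-K[1,2])/K[1,1]*d
    X=np.stack([x,-y,-d,np.ones_like(d)],-1)@T.T
    X=X[...,:3];X[d<=0]=np.nan
    return X
E
python3 - <<'E'
from h import *
for n in('top','side'):
    p,d=cam(n,n+'0');X=pts(n,d);np.save(n+'0.npy',X);print(imaging.camera_params(n))
print(status.get_obs())
E
```

```text
pics
{'intrinsics': array([[600.3016757 ,   0.        , 325.41497934],
       [  0.        , 600.3016757 , 234.17874156],
       [  0.        ,   0.        ,   1.        ]]), 'camera_from_world': array([[ 0.22208164, -0.97501291, -0.00543788, -0.27993232],
       [ 0.95530328,  0.21646941,  0.20133713, -0.53923853],
       [-0.19512916, -0.04990811,  0.97950691, -1.12187625],
       [ 0.        ,  0.        ,  0.        ,  1.        ]])}
{'intrinsics': array([[492.33774815,   0.        , 325.87834568],
       [  0.        , 492.33774815, 232.20309447],
       [  0.        ,   0.        ,   1.        ]]), 'camera_from_world': array([[-0.97399333, -0.22527615, -0.02424156,  0.54935645],
       [ 0.09776454, -0.5143699 ,  0.85197753, -0.20566069],
       [-0.20439935,  0.82745046,  0.52301687, -0.81209676],
       [ 0.        ,  0.        ,  0.        ,  1.        ]])}
{'time': 0.1, 'q': array([ 1.01249210e+00,  5.28360824e-01,  1.43376790e+00, -3.22069720e-05,
        1.18140650e+00, -1.78507916e-01]), 'joint_velocities': array([-0.00227371, -0.00202218, -0.00288182, -0.00042286,  0.00036211,
        0.00073949]), 'joint_torque': array([ 3.97640624e-04, -4.40980017e+01, -1.77149820e+01,  6.34750491e-02,
        5.32875163e-02, -5.96996142e-05]), 'position': array([0.23133818, 0.57990036, 0.22167909]), 'tool_rot': array([ 1.88752775e-01,  9.82024158e-01, -9.11475356e-04, -3.35894224e-04]), 'ft_force': array([ 1.03060579, -0.63855071, -0.589761  ]), 'moment': array([ 0.01828229,  0.00222656, -0.0112299 ]), 'grip_force': 0.0, 'grip_width': 0.08673172207613583}
```

View pics/top0.png

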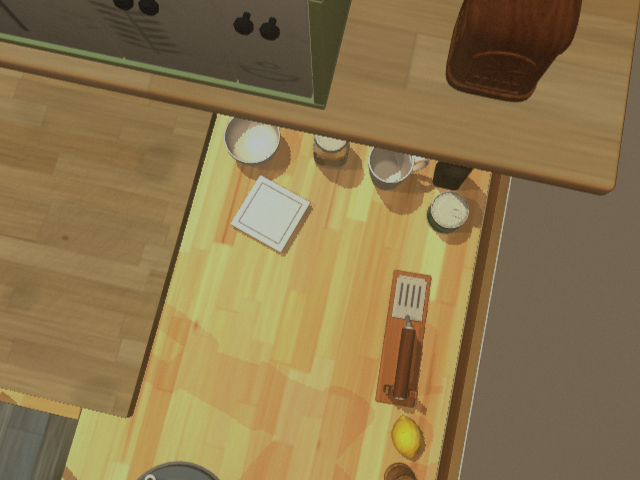

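View pics/side0.png

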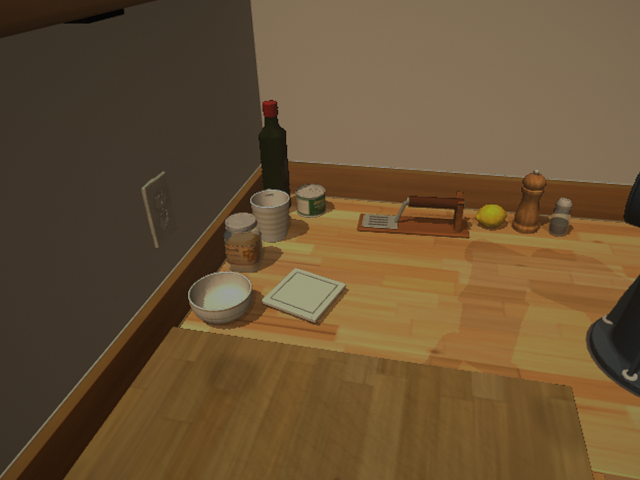

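The top view shows the trivet at about (271,213), the turner lying in its rest with the handle at (405,360) and blade at (409,298), and the bowl, jar and mug along the back. A raised wooden surface occludes the left side. Next I'll measure these.

```bash
python3 - <<'E'
from h import *
X=np.load('top0.npy');p=cv2.imread('pics/top0.png')
for n,(u,v) in dict(leftboard=(100,200),leftedge=(195,180),table=(330,250),backshelf=(400,100),shelfedge=(400,140),tile=(271,213),blade=(409,310),bladetop=(404,280),handle=(404,360),board=(390,330),boardc=(384,400),bowl=(253,140),jar=(331,140),mug=(390,165),can=(448,205),rightwall=(480,300)).items(): print(n,X[v,u].round(3))
hsv=cv2.cvtColor(p,cv2.COLOR_BGR2HSV)
# tile: white region near
z=X[...,2]
m=((z>.012)&(z<.03)&(hsv[...,1]<70)&(hsv[...,2]>120)).astype(np.uint8);m[:170]=0;m[260:]=0;m[:,:225]=0;m[:,320:]=0
c=max(cv2.findContours(m,0,2)[0],key=cv2.contourArea)[:,0]
P=X[c[:,1],c[:,0]]; r=cv2.minAreaRect((P[:,:2]*1000).astype(np.float32));print('tile',r,np.nanmedian(P[:,2]))
# handle: z > .07
m=(z>.06)&(z<.1);m[:320]=0;m[410:]=0;m[:,:370]=0;m[:,440:]=0
Q=X[m];print(len(Q));
for lo in np.arange(Q[:,0].min(),Q[:,0].max(),.015):
    s=Q[(Q[:,0]>=lo)&(Q[:,0]<lo+.015)];print(lo.round(3),s[:,1].min().round(4),s[:,1].max().round(4),np.median(s[:,2]).round(4),s[:,2].max().round(4))
# board
m=((z>.004)&(z<.016)&(hsv[...,0]<14));m[:260]=0;m[415:]=0;m[:,:365]=0;m[:,440:]=0
k=cv2.morphologyEx(m.astype(np.uint8),cv2.MORPH_OPEN,np.ones((3,3)));c=np.vstack([q for q in cv2.findContours(k,0,2)[0] if cv2.contourArea(q)>60])[:,0]
r=cv2.minAreaRect((X[c[:,1],c[:,0],:2]*1000).astype(np.float32));print('board',r,cv2.boxPoints(r))
for n,(a,b,e,f,zl) in dict(bowl=(215,290,100,175,.03),jar=(310,355,125,175,.08),mug=(365,430,140,195,.07)).items():
    s=X[e:f,a:b].reshape(-1,3);s=s[(s[:,2]>zl)&(s[:,2]<.13)];print(n,len(s),s.min(0).round(3),s.max(0).round(3))
E
```

```text
leftboard [0.559 0.304 0.042]
leftedge [0.644 0.132 0.031]
table [ 0.568 -0.167  0.001]
backshelf [ 0.642 -0.227  0.599]
shelfedge [ 0.596 -0.236  0.601]
tile [ 0.613 -0.034  0.02 ]
blade [ 0.484 -0.347  0.01 ]
bladetop [ 0.541 -0.326  0.007]
handle [ 0.385 -0.347  0.085]
board [ 0.437 -0.318  0.007]
boardc [ 0.304 -0.334  0.006]
bowl [0.758 0.041 0.017]
jar [ 0.76  -0.126  0.11 ]
mug [ 0.772 -0.25   0.002]
can [ 0.699 -0.377  0.052]
rightwall [ 0.523 -0.463  0.089]
tile ((613.4840698242188, -31.4871826171875), (120.27998352050781, 119.55831909179688), 73.45835876464844) 0.01926293806462942
1142
0.314 -0.3823 -0.3243 0.0804 0.0936
0.329 -0.3819 -0.3244 0.0799 0.0936
0.344 -0.3643 -0.3388 0.0789 0.0845
0.359 -0.3626 -0.3379 0.0797 0.0876
0.374 -0.3614 -0.3371 0.079 0.085
0.389 -0.361 -0.3366 0.0792 0.0842
0.404 -0.3594 -0.3354 0.0785 0.0855
0.419 -0.3592 -0.3344 0.0784 0.0856
0.434 -0.3578 -0.3341 0.077 0.0843
0.449 -0.3498 -0.3417 0.0656 0.0715
board ((382.9914855957031, -346.6738586425781), (163.77748107910156, 73.34436798095703), 0.9303460717201233) [[ 300.51813 -311.33612]
 [ 301.70898 -384.67084]
 [ 465.46484 -382.0116 ]
 [ 464.274   -308.67688]]
bowl 490 [ 0.695 -0.02   0.03 ] [0.792 0.095 0.063]
jar 621 [ 0.734 -0.159  0.08 ] [ 0.773 -0.09   0.116]
mug 451 [ 0.704 -0.32   0.07 ] [ 0.778 -0.202  0.106]
```

```bash
cat >> h.py <<'E'
def ray(n,u,v,z):
    P=imaging.camera_params(n);K=np.array(P['intrinsics']);T=np.linalg.inv(np.array(P['camera_from_world']))
    r=T[:3,:3]@np.array([(u-K[0,2])/K[0,0],-(v-K[1,2])/K[1,1],-1]);c=T[:3,3]
    return c+r*(z-c[2])/r[2]
def deltas(target,yaw=None):
    "tool-frame shift to the world target, roll to world yaw of tool y"
    o=status.get_obs();M=R.from_quat(o['tool_rot']).as_matrix();y=np.arctan2(M[1,1],M[0,1])
    print('pos',o['position'].round(4),'yaw',y.round(4),'t',o['time'],'q',o['q'].round(2))
    print('shift',(M.T@(np.array(target)-o['position'])).round(4), 'roll',None if yaw is None else round(-((yaw-y+np.pi)%(2*np.pi)-np.pi),4))
E
python3 - <<'E'
from h import *
for uv in [(393,271),(431,275),(413,406),(377,402)]: print(ray('top',*uv,.008).round(4))
X=np.load('top0.npy');p=cv2.imread('pics/top0.png')
z=X[...,2]
# blade: low saturation near
hsv=cv2.cvtColor(p,cv2.COLOR_BGR2HSV);m=(hsv[...,1]<80);m[:268]=0;m[325:]=0;m[:,:385]=0;m[:,435:]=0
m=cv2.morphologyEx(m.astype(np.uint8),cv2.MORPH_CLOSE,np.ones((7,7)));c=max(cv2.findContours(m,0,2)[0],key=cv2.contourArea)[:,0]
P=np.array([ray('top',u,v,.011)[:2] for u,v in c]);print('blade',cv2.boxPoints(cv2.minAreaRect((P*1000).astype(np.float32))))
# raised board edge
Z=X[230:380:30]
for v in range(170,400,40):
    row=X[v,:260];i=np.where(row[:,2]>.025)[0];i=i[i<230];print(v,i.max() if len(i) else 0,X[v,i.max()].round(3))
s=X[...,:];m=(z>.5);Q=X[m];print('shelf front', [(y,Q[abs(Q[:,1]-y)<.02][:,0].min().round(3)) for y in (-.4,-.3,-.2,-.1,0,.1)])
E
```

```text
[ 0.5534 -0.3005  0.008 ]
[ 0.5623 -0.3764  0.008 ]
[ 0.3054 -0.3903  0.008 ]
[ 0.2973 -0.3213  0.008 ]
blade [[ 453.9859  -315.7184 ]
 [ 457.28394 -374.35995]
 [ 551.0793  -369.0848 ]
 [ 547.78125 -310.44327]]
170 199 [0.667 0.131 0.028]
210 187 [0.58  0.132 0.028]
250 176 [0.495 0.131 0.03 ]
290 165 [0.414 0.131 0.026]
330 154 [0.334 0.13  0.029]
370 142 [0.256 0.131 0.03 ]
shelf front [(-0.4, np.float64(0.589)), (-0.3, np.float64(0.589)), (-0.2, np.float64(0.589)), (-0.1, np.float64(0.589)), (0, np.float64(0.589)), (0.1, np.float64(0.589))]
```

>>> arm_command --deltas '[1,0,0,0,0.18,1,0,0,0,0.18,1,0,0,0,0.18,1,0,0,0,0.18,1,0,0,0,0.18,1,0,0,0,0.18,1,0,0,0,0.18,1,0,0,0,0.18,1,0,0,0,0.18,1,0,0,0,0.18,1,0,0,0,0.18,1,0,0,0,0.18]'

```text
time: 1.6
position: [0.2314, 0.5801, 0.2219]
tool_rot: [0.956, 0.294, -0.001, 0.0]
ft_force: [-0.7, 0.2, -0.8]
grip_width: 0.0872
grip_force: 0.0
```

```bash
python3 - <<'E'
from h import *
deltas((.42,.15,.22),-1.509)
o=status.get_obs()
# world targets expressed in tool axes after the roll
y=-1.509; ty=np.array([np.cos(y),np.sin(y),0]);tz=np.array([0,0,-1.]);tx=np.cross(ty,tz)
a=o['position']
for b in [(.45,.15,.22),(.404,-.348,.18)]:
    d=np.array(b)-a;print([round(float(d@k),4) for k in (tx,ty,tz)]);a=np.array(b)
E
```

```text
pos [0.2314 0.5801 0.2219] yaw -0.975 t 1.6 q [1.01 0.53 1.43 0.   1.18 1.99]
shift [-0.0853  0.4618  0.0023] roll 0.534
[0.1916, 0.4427, 0.0019]
[-0.0767, 0.4942, 0.04]
```

>>> arm_command --deltas '[1,0,0,0,0.178,1,0,0,0,0.178,1,0,0,0,0.178,1,0.024,0.055,0,0,1,0.024,0.055,0,0,1,0.024,0.055,0,0,1,0.024,0.055,0,0,1,0.024,0.055,0,0,1,0.024,0.055,0,0,1,0.024,0.055,0,0,1,0.024,0.055,0,0]'

```text
time: 2.98
position: [0.4536, 0.1527, 0.2224]
tool_rot: [0.999, 0.034, -0.0, -0.0]
ft_force: [1.7, 0.2, -0.1]
grip_width: 0.0874
grip_force: 0.0
```

>>> arm_command --deltas '[1,-0.0085,0.055,0.0045,0,1,-0.0085,0.055,0.0045,0,1,-0.0085,0.055,0.0045,0,1,-0.0085,0.055,0.0045,0,1,-0.0085,0.055,0.0045,0,1,-0.0085,0.055,0.0045,0,1,-0.0085,0.055,0.0045,0,1,-0.0085,0.055,0.0045,0,1,-0.0085,0.055,0.0045,0,1,0,0,0,0,1,0,0,0,0]'

```text
time: 4.35
position: [0.4096, -0.3436, 0.1814]
tool_rot: [0.999, 0.034, -0.001, -0.001]
ft_force: [0.0, -0.6, -0.8]
grip_width: 0.0869
grip_force: 0.0
```

```bash
python3 - <<'E'
from h import *
deltas((.404,-.348,.049),-1.509)
p,d=cam('side','side1')
E
```

```text
pos [ 0.4096 -0.3436  0.1814] yaw -1.5037 t 4.35 q [-0.91  0.46  1.7   0.    0.98  0.6 ]
shift [-0.0057  0.0043  0.1324] roll 0.0053
```

View pics/side1.png

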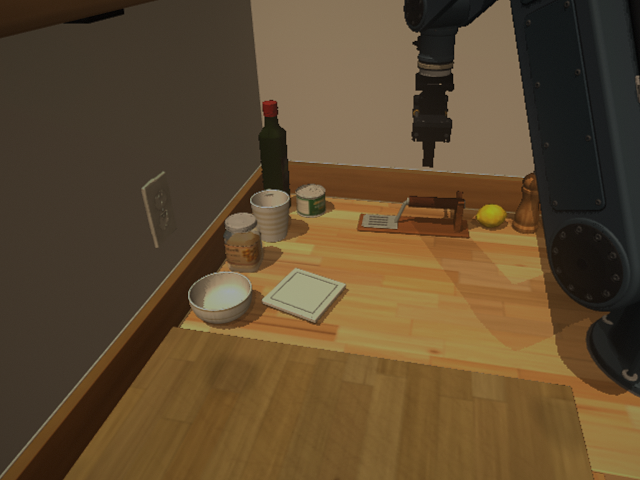

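The open gripper, fingertips at about (428,163), hangs over the handle at (405–455,202). I'll descend and grip.

>>> arm_command --deltas '[1,-0.0057,0.0043,0.0324,0.005,1,0,0,0.04,0,1,0,0,0.03,0,1,0,0,0.02,0,1,0,0,0.01,0,1,0,0,0,0,-1,0,0,0,0,-1,0,0,0,0,-1,0,0,0,0,-1,0,0,0,0,-1,0,0,0,0,-1,0,0,0,0]' --newtons 60

```text
time: 5.9
position: [0.4048, -0.3493, 0.0496]
tool_rot: [1.0, 0.031, -0.0, -0.0]
ft_force: [0.4, -0.2, 0.5]
grip_width: 0.0348
grip_force: 0.0
```

>>> arm_command --deltas '[-1,0,0,0,0,-1,0,0,0,0,-1,0,0,0,0,-1,0,0,0,0]'

```text
time: 6.4
position: [0.4047, -0.349, 0.0496]
tool_rot: [1.0, 0.031, -0.0, -0.0]
ft_force: [-0.2, 0.4, -0.1]
grip_width: 0.0249
grip_force: 60.0
```

>>> arm_command --deltas '[-1,0,0,-0.02,0,-1,0,0,-0.03,0,-1,0,0,-0.03,0,-1,0,0,-0.03,0,-1,0,0,0,0,-1,0,0,0,0]'

```text
time: 7.15
position: [0.4043, -0.3486, 0.1587]
tool_rot: [1.0, 0.031, -0.001, -0.001]
ft_force: [0.0, -0.8, -1.9]
grip_width: 0.0246
grip_force: 60.0
```

```bash
python3 - <<'E'
from h import *
p,d=cam('top','top2');X=pts('top',d)
q,_=cam('side')
cv2.imwrite('pics/c2.png',np.hstack([cv2.resize(p[230:430,330:460,::-1],(390,600)),cv2.resize(q[60:260,330:460,::-1],(390,600))]))
o=status.get_obs();print(o['position'],o['tool_rot'],o['moment'],o['grip_force'])
u=[(415,292),(408,300)]
m=X[240:420,370:450].reshape(-1,3);m=m[(m[:,2]>.07)&(m[:,2]<.105)&(m[:,0]>.47)];print(len(m),np.nanmin(m,0),np.nanmax(m,0))
if len(m)>10:
    A=np.c_[m[:,0],np.ones(len(m))];print('blade fit z vs x',np.linalg.lstsq(A,m[:,2],rcond=None)[0],np.median(m,0))
E
```

```text
[ 0.40409236 -0.34834551  0.15812433] [ 9.99504606e-01  3.14307914e-02 -9.81260015e-04 -1.29806416e-03] [-0.03143136  0.12484289 -0.00111751] 59.95998691767454Traceback (most recent call last):
  File "<stdin>", line 7, in <module>
    res = np.fmin.reduce(a, axis=axis, out=out, **kwargs)
ValueError: zero-size array to reduction operation fmin which has no identity
```

View pics/c2.png

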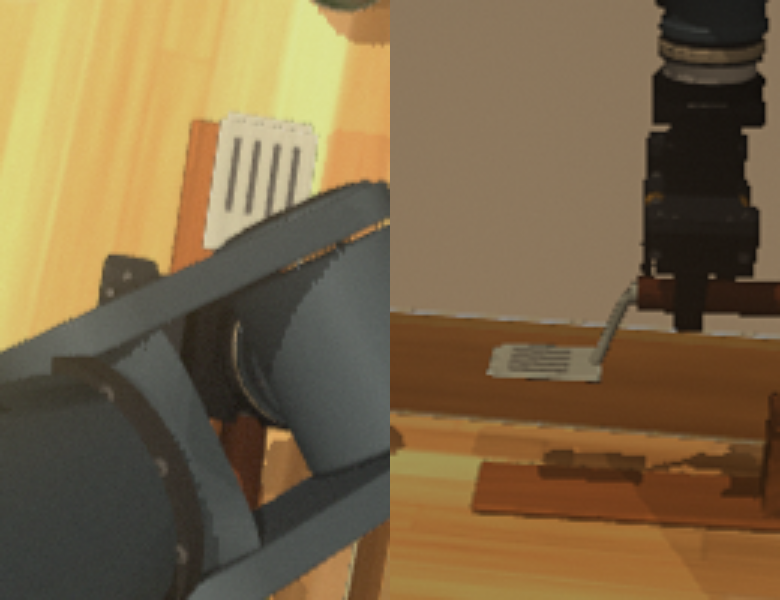

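The turner is held level and clear of the rest, with the blade visible in both views. I'll measure the blade tip relative to the TCP.

```bash
python3 - <<'E'
from h import *
p,d=cam('top');X=pts('top',d)
o=status.get_obs();t=o['position'];M=R.from_quat(o['tool_rot']).as_matrix()
reg=X[255:325,385:450].reshape(-1,3)
m=reg[(reg[:,2]>.09)&(reg[:,2]<.16)&(reg[:,0]>.46)];L=(m-t)@M
L=L[(abs(L[:,1])<.036)&(L[:,0]>.06)]
print(len(L),L.min(0),L.max(0),np.median(L,0))
A=np.c_[L[:,0],L[:,1],np.ones(len(L))];print('z plane',np.linalg.lstsq(A,L[:,2],rcond=None)[0])
r=cv2.minAreaRect((L[:,:2]*1000).astype(np.float32));print(r)
# plan: blade along d2
y=np.deg2rad(73.46)-np.pi/2
deltas((.613,-.031,t[2]),y)
E
```

```text
1177 [ 0.06018671 -0.0307741   0.03058238] [0.14540953 0.02955461 0.04524452] [ 0.11180069 -0.00580421  0.03753843]
z plane [0.0077525  0.02290596 0.03680568]
((102.86839294433594, -0.7436771392822266), (84.78514862060547, 59.875953674316406), 0.6181586980819702)
pos [ 0.4041 -0.3484  0.1582] yaw -1.5081 t 7.3 q [-0.92  0.5   1.72 -0.    0.92  0.59]
shift [ 0.2283 -0.3037  0.0004] roll -1.2194
```

>>> arm_command --deltas '[-1,0,0,0,-0.174,-1,0,0,0,-0.174,-1,0,0,0,-0.174,-1,0,0,0,-0.174,-1,0,0,0,-0.174,-1,0,0,0,-0.174,-1,0,0,0,-0.175,-1,0.033,0.028,0,0,-1,0.033,0.028,0,0,-1,0.033,0.028,0,0,-1,0.033,0.027,0,0,-1,0,0,0,0]'

```text
time: 8.8
position: [0.5507, -0.2523, 0.1583]
tool_rot: [0.8, 0.599, 0.0, -0.0]
ft_force: [-0.9, 0.9, -1.5]
grip_width: 0.0246
grip_force: 60.0
```

```bash
python3 - <<'E'
from h import *
deltas((.548,-.2515,.0435),np.deg2rad(73.46)-np.pi/2)
E
```

```text
pos [ 0.5507 -0.2523  0.1583] yaw -0.2851 t 8.8 q [-0.61  0.58  1.54  0.    1.02 -0.33]
shift [-1.000e-04 -2.800e-03  1.148e-01] roll 0.0036
```

Descend, then check the blade and tile geometry from the camera before inserting.

>>> arm_command --deltas '[-1,0,-0.003,0.04,0.004,-1,0,0,0.04,0,-1,0,0,0.025,0,-1,0,0,0.009,0,-1,0,0,0,0,-1,0,0,0,0]'

```text
time: 9.55
position: [0.5466, -0.2542, 0.0467]
tool_rot: [0.803, 0.596, 0.0, 0.001]
ft_force: [0.3, 0.2, -1.9]
grip_width: 0.0245
grip_force: 60.0
```

```bash
cat > look.py <<'E'
from h import *
import sys
nm=sys.argv[1]
p,d=cam('top');X=pts('top',d)
q,dq=cam('side');Xs=pts('side',dq)
cv2.imwrite(f'pics/{nm}.png',np.vstack([cv2.resize(p[130:330,200:467,::-1],(400,300)),cv2.resize(q[150:350,200:467,::-1],(400,300))]))
o=status.get_obs();t=o['position'];M=R.from_quat(o['tool_rot']).as_matrix()
print(t.round(4),'f',o['ft_force'].round(2),o['time'])
for n,Y,im in(('top',X,p),('side',Xs,q)):
    h=cv2.cvtColor(im,cv2.COLOR_RGB2HSV)
    L=(Y-t)@M
    b=(L[...,0]>.08)&(L[...,0]<.145)&(abs(L[...,1])<.028)&(L[...,2]>.02)&(L[...,2]<.06)&(h[...,1]<90)
    if b.sum()>20: print(n,'blade z',b.sum(),np.median(Y[b],0).round(4))
    m=(Y[...,2]>.012)&(Y[...,2]<.2)&(h[...,1]<90)&(L[...,0]>.147)&(L[...,0]<.33)&(abs(L[...,1])<.09)&(h[...,2]>90)
    if m.sum()>50:
        r=cv2.minAreaRect((Y[m][:,:2]*1000).astype(np.float32));print(n,'tile',r,np.median(Y[m],0).round(4),'tool',(((np.append(np.array(r[0])/1000,t[2]))-t)@M).round(4))
E
python3 look.py i1
```

```text
[ 0.5467 -0.2541  0.0469] f [ 0.4  -0.78 -2.54] 9.65
top tile ((644.970703125, -16.283729553222656), (174.4869384765625, 107.41999816894531), 57.9110107421875) [ 0.6302 -0.0351  0.0196] tool [ 2.561e-01  2.540e-02 -2.000e-04]
side blade z 456 [ 0.5788 -0.1441  0.0085]
side tile ((633.1466674804688, -18.17931365966797), (153.93739318847656, 150.7136993408203), 73.54450225830078) [ 0.6141 -0.0206  0.0186] tool [ 2.508e-01  1.460e-02 -2.000e-04]
```

View pics/i1.png

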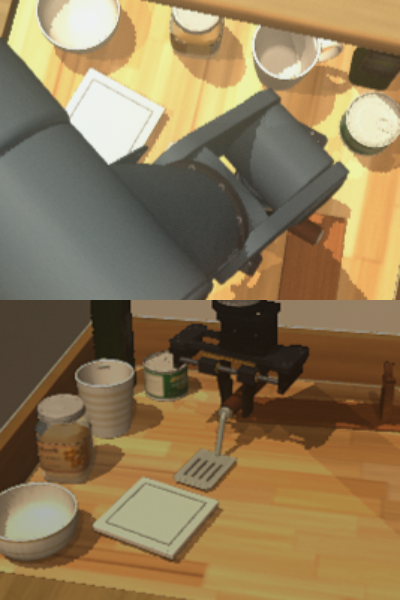

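The side view (lower half) shows the blade at (205,467) lined up with the near side of the tile, whose centre is at (155,517). I'll lower it 3.5 mm and slide it under.

>>> arm_command --deltas '[-1,0,0,0.0035,0,-1,0,0,0,0,-1,0.02,0,0,0,-1,0.02,0,0,0,-1,0.02,0,0,0,-1,0,0,0,0]'

```text
time: 10.4
position: [0.5635, -0.1934, 0.0421]
tool_rot: [0.802, 0.598, -0.0, -0.0]
ft_force: [0.7, -0.2, -1.6]
grip_width: 0.0245
grip_force: 60.0
```

```bash
python3 look.py i2; python3 -c "
from h import *
deltas((.613,-.0315,.0435),np.deg2rad(73.46)-np.pi/2)"
```

```text
[ 0.5636 -0.1955  0.0422] f [-0.1  -0.03 -2.16] 10.5
top tile ((681.6210327148438, 3.0982742309570312), (177.14295959472656, 128.62158203125), 20.150270462036133) [ 0.6529 -0.0027  0.0197] tool [ 2.242e-01  5.600e-02 -1.000e-04]
side blade z 391 [ 0.596  -0.0785  0.0177]
side tile ((646.32080078125, 28.428131103515625), (182.6748809814453, 150.07101440429688), 73.52046203613281) [ 0.6267 -0.0014  0.0188] tool [ 2.383e-01  1.490e-02 -1.000e-04]
pos [ 0.5636 -0.1955  0.0422] yaw -0.2914 t 10.5 q [-0.52  0.74  1.63 -0.    0.77 -0.23]
shift [ 0.1713  0.0002 -0.0014] roll -0.0027
```

>>> arm_command --deltas '[-1,0.02,0,0,0,-1,0.021,0,0,0,-1,0,0,0,0,-1,0,0,-0.006,0,-1,0,0,-0.006,0,-1,0,0,-0.006,0,-1,0,0,0,0,-1,0,0,0,0]'

```text
time: 11.5
position: [0.5749, -0.157, 0.0601]
tool_rot: [0.803, 0.596, -0.0, -0.0]
ft_force: [-1.0, 0.0, -4.6]
grip_width: 0.0242
grip_force: 60.0
```

```bash
python3 look.py i3; python3 -c "
from h import *
deltas((.613,-.0315,.0435),np.deg2rad(73.46)-np.pi/2)"
```

```text
[ 0.5749 -0.1568  0.0599] f [-0.15 -0.14 -3.5 ] 11.6
top blade z 52 [ 0.6247 -0.0754  0.0271]
top tile ((645.2688598632812, 53.20933532714844), (120.45720672607422, 175.6553192138672), 77.42450714111328) [0.7117 0.0416 0.0239] tool [0.2214 0.0067 0.    ]
side blade z 598 [ 0.607  -0.048   0.0263]
side tile ((663.048583984375, 18.82134246826172), (204.78591918945312, 101.99401092529297), 18.419116973876953) [0.6426 0.0137 0.0246] tool [ 0.1936  0.0337 -0.    ]
pos [ 0.5749 -0.1568  0.0599] yaw -0.2931 t 11.6 q [-0.45  0.71  1.63 -0.    0.8  -0.16]
shift [0.131  0.0003 0.0164] roll -0.0045
```

View pics/i3.png

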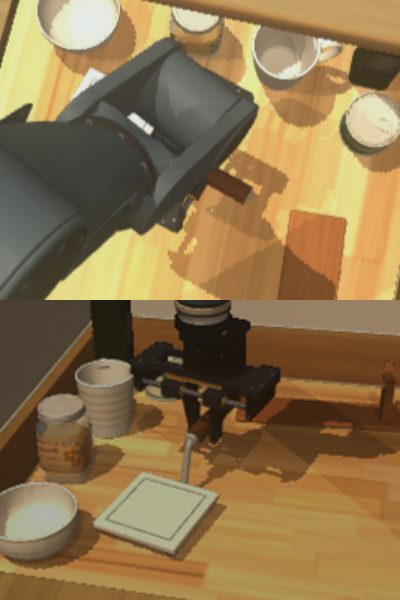

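The tile sits on the blade, but its far side looks a bit low. I'll raise it further and fit its plane.

>>> arm_command --deltas '[-1,0,0,-0.006,0,-1,0,0,-0.006,0,-1,0,0,0,0]'

```text
time: 11.98
position: [0.5758, -0.1571, 0.073]
tool_rot: [0.803, 0.596, 0.0, 0.001]
ft_force: [-0.1, -0.1, -4.5]
grip_width: 0.0243
grip_force: 60.0
```

```bash
cat > plane.py <<'E'
from h import *
o=status.get_obs();t=o['position'];M=R.from_quat(o['tool_rot']).as_matrix()
q,d=cam('side');Y=pts('side',d);h=cv2.cvtColor(q,cv2.COLOR_RGB2HSV)
L=(Y-t)@M
m=(h[...,1]<90)&(h[...,2]>90)&(L[...,0]>.075)&(L[...,0]<.2)&(abs(L[...,1])<.05)&(Y[...,2]>.015)
P=L[m];A=np.c_[P[:,0],P[:,1],np.ones(len(P))]
for _ in range(3):
    c=np.linalg.lstsq(A,P[:,2],rcond=None)[0];e=abs(A@c-P[:,2])<.003;A,P=A[e],P[e]
print(t.round(4),'f',o['ft_force'].round(2),o['time'],len(P),'drop per x,y',c[:2].round(3),'topz at x=.08,.13,.2:',[(t[2]-(c[0]*x+c[2])).round(4) for x in(.08,.13,.2)],'xrange',P[:,0].min().round(3),P[:,0].max().round(3))
E
python3 plane.py
```

```text
[ 0.5758 -0.1571  0.073 ] f [-0.13 -0.15 -4.46] 11.975 2037 drop per x,y [0.044 0.028] topz at x=.08,.13,.2: [np.float64(0.0407), np.float64(0.0385), np.float64(0.0355)] xrange 0.075 0.194
```

>>> arm_command --deltas '[-1,-0.008,-0.002,0,0,-1,-0.016,-0.004,0,0,-1,-0.02,-0.005,0,0,-1,-0.02,-0.005,0,0,-1,-0.02,-0.005,0,0,-1,-0.02,-0.004,0,0,-1,-0.016,-0.003,0,0,-1,-0.008,-0.002,0,0,-1,-0.004,0,0,0,-1,0,0,0,0,-1,0,0,0,0]'

```text
time: 13.4
position: [0.5085, -0.2739, 0.0721]
tool_rot: [0.803, 0.597, 0.0, -0.0]
ft_force: [-0.5, -0.0, -3.7]
grip_width: 0.0245
grip_force: 60.0
```

```bash
python3 plane.py;python3 look.py i4
```

```text
[ 0.5085 -0.2739  0.0721] f [-0.51 -0.02 -3.73] 13.4 1573 drop per x,y [0.039 0.028] topz at x=.08,.13,.2: [np.float64(0.0397), np.float64(0.0378), np.float64(0.0351)] xrange 0.075 0.193
[ 0.5085 -0.274   0.0721] f [ 0.17  0.24 -4.43] 13.55
top blade z 163 [ 0.559  -0.1449  0.0382]
top tile ((558.6492309570312, -113.58290100097656), (42.591346740722656, 116.11083221435547), 73.70169830322266) [ 0.5686 -0.1167  0.0366] tool [0.168  0.0018 0.    ]
side blade z 473 [ 0.5409 -0.1651  0.0386]
side tile ((557.354248046875, -110.2840576171875), (47.504329681396484, 119.39521789550781), 73.28935241699219) [ 0.5564 -0.1096  0.0362] tool [ 0.1708 -0.0004  0.    ]
```

View pics/i4.png

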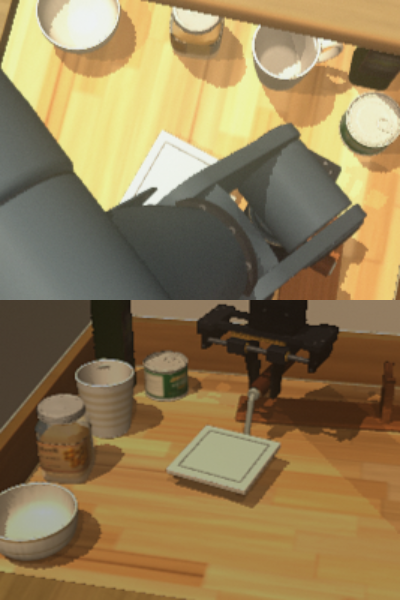

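The tile, at (222,460) in the side view, has been carried level to the open area. Now I'll set it down and withdraw partway.

>>> arm_command --deltas '[-1,0,0,0.008,0,-1,0,0,0.008,0,-1,0,0,0.006,0,-1,0,0,0.004,0,-1,0,0,0.001,0,-1,0,0,0,0,-1,0,0,0,0]'

```text
time: 14.42
position: [0.5085, -0.2747, 0.0455]
tool_rot: [0.803, 0.596, 0.0, 0.0]
ft_force: [-0.2, -0.3, -2.5]
grip_width: 0.0242
grip_force: 60.0
```

```bash
python3 plane.py
```

```text
[ 0.5085 -0.2747  0.0455] f [-0.22 -0.26 -2.55] 14.425 1545 drop per x,y [-0.     0.003] topz at x=.08,.13,.2: [np.float64(0.0186), np.float64(0.0186), np.float64(0.0186)] xrange 0.075 0.195
```

>>> arm_command --deltas '[-1,0,0,0.0015,0,-1,0,0,0,0,-1,-0.012,0,0,0,-1,-0.019,0,0,0,-1,-0.019,0,0,0,-1,0,0,0,0,-1,0,0,0,0]'

```text
time: 15.35
position: [0.4934, -0.3224, 0.0435]
tool_rot: [0.803, 0.596, 0.0, -0.0]
ft_force: [-0.0, 0.0, -1.5]
grip_width: 0.0243
grip_force: 60.0
```

```bash
sed -i 's/xrange/xr/; s/L\[...,0\]>.075)&(L\[...,0\]<.2)/L[...,0]>.1)\&(L[...,0]<.27)/' plane.py; python3 plane.py; python3 look.py i5; python3 - <<'E'
r=.0935
from math import *
a0=radians(6.1);p=(-r*cos(a0),r*sin(a0))
for th in range(10,100,10):
    a=a0+radians(th);q=(-r*cos(a),r*sin(a));print(th,round(q[0]-p[0],4),round(q[1]-p[1],4));p=q
E
```

```text
[ 0.4934 -0.3224  0.0435] f [-0.05  0.01 -1.54] 15.35 1552 drop per x,y [-0.  0.] topz at x=.08,.13,.2: [np.float64(0.0184), np.float64(0.0184), np.float64(0.0185)] xr 0.122 0.245
[ 0.4938 -0.3217  0.0436] f [ 0.35  0.39 -2.08] 15.5
top blade z 323 [ 0.5416 -0.2008  0.0182]
top tile ((568.8037109375, -142.5286865234375), (92.35315704345703, 79.98432159423828), 72.73494720458984) [ 0.5788 -0.1553  0.0195] tool [1.932e-01 2.020e-02 1.000e-04]
side blade z 291 [ 0.526  -0.217   0.0073]
side tile ((550.7904663085938, -134.8729248046875), (96.93701934814453, 121.01043701171875), 72.78472137451172) [ 0.5487 -0.1313  0.0186] tool [1.953e-01 7.000e-04 1.000e-04]
10 0.0031 0.016
20 0.0059 0.0152
30 0.0084 0.014
40 0.0107 0.0123
50 0.0127 0.0102
60 0.0143 0.0079
70 0.0154 0.0053
80 0.0161 0.0025
90 0.0163 -0.0003
```

>>> arm_command --deltas '[-1,0,0,-0.004,0,-1,0.0013,0,-0.008,0,-1,0.0018,0,-0.008,0,-1,0.0026,0,-0.0077,0,-1,0.0033,0,-0.0075,0,-1,0.0039,0,-0.0072,0,-1,0.0045,0,-0.0068,0,-1,0,0,0,0]'

```text
time: 16.5
position: [0.4992, -0.3055, 0.0935]
tool_rot: [0.803, 0.597, 0.0, 0.0]
ft_force: [-0.7, -1.2, -3.4]
grip_width: 0.0248
grip_force: 60.0
```

```bash
python3 plane.py; python3 look.py i6
```

```text
[ 0.4992 -0.3055  0.0935] f [-0.74 -1.22 -3.44] 16.5 2029 drop per x,y [ 0.548 -0.002] topz at x=.08,.13,.2: [np.float64(0.098), np.float64(0.0706), np.float64(0.0323)] xr 0.127 0.234
[ 0.4989 -0.3058  0.0928] f [-0.55  0.81 -1.88] 16.65
top blade z 329 [ 0.5437 -0.1795  0.0665]
top tile ((553.2584228515625, -125.56391906738281), (83.02519989013672, 120.43737030029297), 73.5849609375) [ 0.5553 -0.1246  0.0376] tool [ 0.1883 -0.     -0.    ]
side blade z 330 [ 0.5321 -0.1822  0.0633]
side tile ((554.189697265625, -123.00218963623047), (87.80245208740234, 121.12374114990234), 73.14971923828125) [ 0.5516 -0.1223  0.0368] tool [ 1.91e-01  1.00e-04 -0.00e+00]
```

View pics/i6.png

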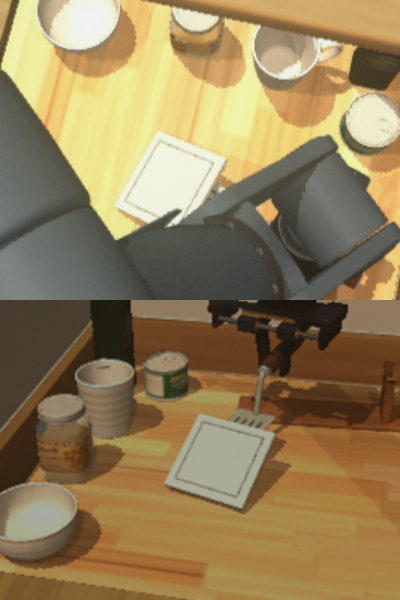

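The tile is tilted 29° on its far feet, which have not slipped, and the blade tip is under the near edge. I'll continue along the arc.

>>> arm_command --deltas '[-1,0.0052,0,-0.0063,0,-1,0.0055,0,-0.006,0,-1,0.0062,0,-0.0053,0,-1,0.0065,0,-0.0049,0,-1,0.007,0,-0.0042,0,-1,0.0073,0,-0.0037,0,-1,0,0,0,0]'

```text
time: 17.52
position: [0.5102, -0.2691, 0.1237]
tool_rot: [0.802, 0.597, 0.0, 0.0]
ft_force: [0.8, -0.4, -2.7]
grip_width: 0.0245
grip_force: 60.0
```

```bash
python3 plane.py
```

```text
[ 0.5102 -0.2691  0.1237] f [ 0.8  -0.38 -2.66] 17.525 706 drop per x,y [ 1.526 -0.004] topz at x=.08,.13,.2: [np.float64(0.1978), np.float64(0.1215), np.float64(0.0147)] xr 0.138 0.199
```

>>> arm_command --deltas '[-1,0.0075,0,-0.003,0,-1,0.0077,0,-0.002,0,-1,0.008,0,-0.001,0,-1,0.008,0,0,0,-1,0.008,0,0,0,-1,0.004,0,0,0,-1,0,0,0,0]'

```text
time: 18.45
position: [0.5223, -0.2279, 0.1292]
tool_rot: [0.803, 0.597, -0.0, -0.0]
ft_force: [-0.9, -0.2, -2.0]
grip_width: 0.0244
grip_force: 60.0
```

```bash
python3 plane.py; python3 look.py i7
```

```text
[ 0.5223 -0.2279  0.1292] f [-0.94 -0.21 -2.  ] 18.45 91 drop per x,y [-0.194  0.21 ] topz at x=.08,.13,.2: [np.float64(0.0825), np.float64(0.0922), np.float64(0.1058)] xr 0.1 0.176
[ 0.5223 -0.2285  0.1293] f [ 0.23  0.13 -3.29] 18.6
top blade z 90 [ 0.558  -0.1498  0.0915]
top tile ((610.7268676757812, 5.577667236328125), (185.5984649658203, 120.6280288696289), 61.3004150390625) [ 0.5867 -0.0709  0.1053] tool [ 0.2497  0.017  -0.    ]
side blade z 499 [ 0.5545 -0.119   0.0909]
side tile ((627.2183837890625, -23.359451293945312), (208.82650756835938, 85.66311645507812), 26.326953887939453) [ 0.5763 -0.0463  0.115 ] tool [ 0.2267  0.0412 -0.    ]
```

View pics/i7.png

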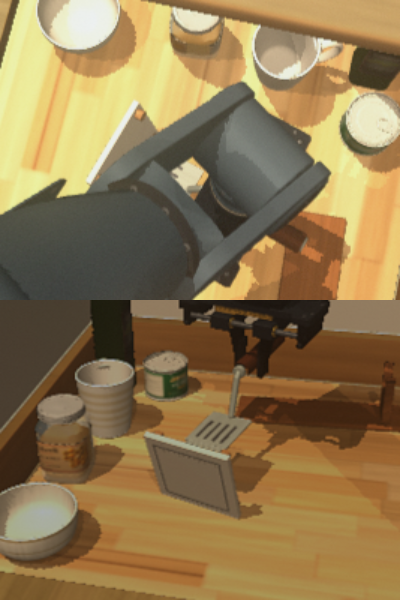

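The tile stands almost vertical with its feet toward the blade. I'll push it gently over.

>>> arm_command --deltas '[-1,0.006,0,0,0,-1,0.006,0,0,0,-1,0.006,0,0,0,-1,0.006,0,0,0,-1,0,0,0,0,-1,0,0,0,0,-1,0,0,0,0]'

```text
time: 19.48
position: [0.5292, -0.2055, 0.1292]
tool_rot: [0.803, 0.596, -0.0, 0.0]
ft_force: [0.2, 0.4, -2.3]
grip_width: 0.0246
grip_force: 60.0
```

```bash
python3 look.py i8; python3 plane.py
```

```text
[ 0.5291 -0.2055  0.1292] f [-0.59  0.2  -2.08] 19.575
top blade z 166 [ 0.5654 -0.1236  0.0916]
top tile ((618.82470703125, 38.58338928222656), (151.9720001220703, 131.82156372070312), 54.935916900634766) [0.6048 0.0103 0.0131] tool [ 0.2596  0.0153 -0.    ]
side blade z 518 [ 0.5622 -0.0955  0.091 ]
side tile ((607.8828735351562, 30.823013305664062), (207.36154174804688, 114.73457336425781), 45.16317367553711) [0.7008 0.0587 0.0529] tool [ 0.249   0.0071 -0.    ]
[ 0.5291 -0.2055  0.1292] f [-0.59  0.2  -2.08] 19.575 294 drop per x,y [0.029 0.019] topz at x=.08,.13,.2: [np.float64(0.0921), np.float64(0.0907), np.float64(0.0886)] xr 0.1 0.148
```

View pics/i8.png

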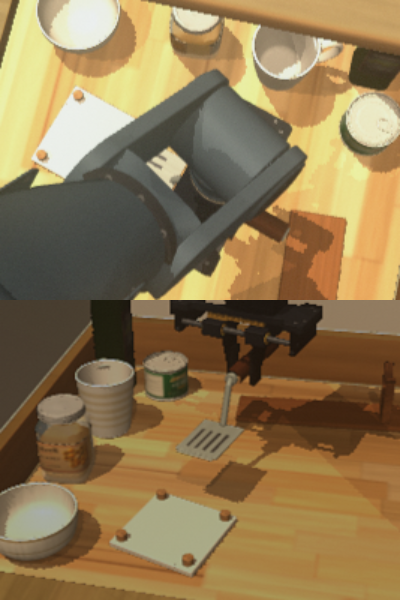

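The tile has landed feet up, with cork feet visible at its corners, e.g. (162,494) and (188,559). Next I'll return the turner.

>>> arm_command --deltas '[-1,-0.043,-0.0195,-0.01,0,-1,-0.043,-0.0195,-0.01,0,-1,-0.043,-0.0195,-0.01,0,-1,-0.043,-0.0195,0,0,-1,0,0,0,0.174,-1,0,0,0,0.174,-1,0,0,0,0.174,-1,0,0,0,0.174,-1,0,0,0,0.174,-1,0,0,0,0.174,-1,0,0,0,0.174,-1,0,0,0,0]'

```text
time: 21.12
position: [0.4048, -0.3475, 0.1593]
tool_rot: [1.0, 0.031, -0.0, 0.0]
ft_force: [0.4, 0.8, -2.7]
grip_width: 0.0242
grip_force: 60.0
```

```bash
python3 - <<'E'
from h import *
deltas((.4045,-.349,.0496),-1.508)
p,d=cam('top');X=pts('top',d);o=status.get_obs();t=o['position'];M=R.from_quat(o['tool_rot']).as_matrix()
L=((X-t)@M).reshape(-1,3);L=L[(abs(L[:,1])<.036)&(L[:,0]>.06)&(L[:,0]<.16)&(L[:,2]>.025)&(L[:,2]<.055)]
A=np.c_[L[:,0],L[:,1],np.ones(len(L))];print(len(L),'z plane',np.linalg.lstsq(A,L[:,2],rcond=None)[0],cv2.minAreaRect((L[:,:2]*1000).astype(np.float32)))
E
```

```text
pos [ 0.4048 -0.3475  0.1593] yaw -1.5091 t 21.125 q [-0.92  0.49  1.73 -0.    0.92  0.59]
shift [-0.0003  0.0014  0.1097] roll -0.0011
1169 z plane [0.00612718 0.0336978  0.03693556] ((102.91107177734375, -0.5044288635253906), (85.0105209350586, 60.14934539794922), 1.0597684383392334)
```

Turner still sits in the grip exactly as when picked up. Lower it and release.

>>> arm_command --deltas '[-1,0,0.001,0.03,0,-1,0,0,0.03,0,-1,0,0,0.02,0,-1,0,0,0.015,0,-1,0,0,0.01,0,-1,0,0,0.003,0,-1,0,0,0,0,-1,0,0,0,0]'

```text
time: 22.18
position: [0.4052, -0.3488, 0.0518]
tool_rot: [1.0, 0.03, 0.0, 0.001]
ft_force: [-0.3, 0.0, -2.3]
grip_width: 0.0244
grip_force: 60.0
```

```bash
python3 -c "
from h import *
deltas((.4045,-.349,.0496),-1.508);print(status.get_obs()['ft_force'])"
```

```text
pos [ 0.4052 -0.3488  0.0518] yaw -1.5109 t 22.175 q [-0.92  0.67  1.79 -0.    0.68  0.59]
shift [-0.0007  0.0001  0.0022] roll -0.0029
[-0.31976316  0.02114381 -2.29116365]
```

>>> arm_command --deltas '[-1,0,0,0.002,0,-1,0,0,0,0,-0.3,0,0,0,0,-0.1,0,0,0,0,0.2,0,0,0,0,0.6,0,0,0,0,1,0,0,0,0,1,0,0,0,0,1,0,0,0,0,1,0,0,0,0]'

```text
time: 23.42
position: [0.4049, -0.3484, 0.0493]
tool_rot: [1.0, 0.03, -0.0, -0.0]
ft_force: [-0.3, -1.0, 0.7]
grip_width: 0.0853
grip_force: 0.0
```

>>> arm_command --deltas '[1,0,0,-0.02,0,1,0,0,-0.03,0,1,0,0,-0.04,0,1,0,0,-0.05,0,1,0,0,-0.05,0,1,-0.05,0,0,0,1,0,-0.06,0,0,1,0,-0.06,0,0,1,0,0,0,0,1,0,0,0,0]'

```text
time: 24.68
position: [0.3484, -0.2322, 0.2397]
tool_rot: [1.0, 0.03, 0.001, 0.001]
ft_force: [-0.0, -1.4, 0.7]
grip_width: 0.087
grip_force: 0.0
```

```bash
python3 - <<'E'
from h import *
p,d=cam('top');X=pts('top',d);q,_=cam('side')
cv2.imwrite('pics/end.png',np.vstack([cv2.resize(p[90:430,180:480,::-1],(265,300)),cv2.resize(q[150:350,200:467,::-1],(400,300))[:, :265]]))
cv2.imwrite('pics/end2.png',np.hstack([cv2.resize(p[90:430,180:480,::-1],(353,400)),cv2.resize(q[150:350,180:490,::-1],(447,400))]))
o=status.get_obs();print(o['position'],o['grip_width'])
z=X[...,2];m=(z>.06)&(z<.1);m[:320]=0;m[410:]=0;m[:,:370]=0;m[:,440:]=0;Q=X[m]
for lo in np.arange(.314,.46,.03):
    s=Q[(Q[:,0]>=lo)&(Q[:,0]<lo+.015)]
    if len(s):print(lo.round(3),s[:,1].min().round(4),s[:,1].max().round(4),np.median(s[:,2]).round(4))
h=cv2.cvtColor(p,cv2.COLOR_RGB2HSV);m=(z>.004)&(z<.016)&(h[...,1]<70);m[:150]=0;m[260:]=0;m[:,:200]=0;m[:,340:]=0
P=X[m];print('tile',cv2.minAreaRect((P[:,:2]*1000).astype(np.float32)),np.median(P[:,2]),np.percentile(P[:,2],[5,95]))
E
```

```text
[ 0.34855565 -0.23306276  0.23952323] 0.08696446836179518
0.314 -0.3804 -0.3692 0.0822
0.404 -0.3594 -0.336 0.079
0.434 -0.3583 -0.334 0.0773
tile ((631.9926147460938, -13.323196411132812), (229.93746948242188, 150.51243591308594), 3.7694754600524902) 0.009751746620425772 [0.00594436 0.013737  ]
```

View pics/end2.png

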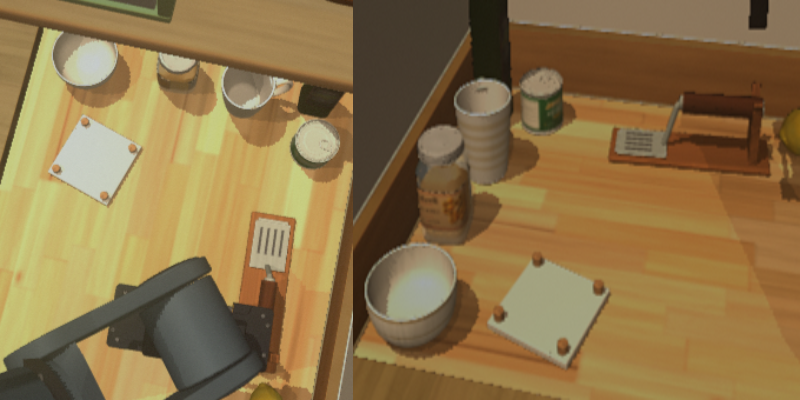

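The trivet lies flat with its feet up, at (95,160) in the top view. The turner is back in its rest with the same edges as before, and the gripper is clear.

```bash
python3 -c "
from rig import order
print(order.hand_in())"
```

```text
the job is handed in; nothing more can be done
None
```

I flipped the trivet with the turner: in the last pictures it lies flat, feet up, close to where it started, the turner is back in its rest and released, and the mug, jar and bowl look undisturbed. I handed the job in at about 25 s of the 58 s; no verdict was returned.

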